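# Charge the mill jar and crack the pigment canister

### The job

We are loading the ball mill: pick up the larger of the two white grinding balls and lower it gently right down to the bottom of the deep white mill jar, without dropping it. Then pull the stuck lid of the pigment canister up by its wooden grip until its seal breaks free, and hold it just slightly open, with a gap of about 30 mm at the front, so that I can scoop pigment without dust flying: do not let the lid fly wide open, and finish while still holding it there. Leave the jar and everything else on the bench where it stands.

Things in the scene. Friction and masses are not known exactly. Their poses are not given: they have to be found in the camera images.
- ball_center (a point): Centre of the larger grinding ball: a plain white porcelain sphere, 50 mm across, about 160 g, loose, sitting in a fixed cork ring (40 mm outer diameter, 10 mm high); its centre is then about 30 mm above the bench. Its axes mean nothing.
- small_ball_center (a point): Centre of the smaller white porcelain ball, 34 mm across, on another such cork ring; not needed, leave alone.
- mill_jar: Deep, open, white porcelain mill jar, loose, about 1.3 kg, round: outer diameter 148 mm, inner 136 mm, 80 mm high, floor 8 mm thick; 72 mm deep inside. Origin: centre of its underside; z up along its axis.
- jar_floor (a point): Centre of the inner floor of the mill jar, 8 mm above the bench.
- canister: Round aluminium pigment canister fixed to the bench, 156 mm across, rim 120 mm above the bench, two thin steel bands. Origin: centre of its underside; z up; its x axis points level from the centre to the lid's hinge at the back, its y axis is parallel to the hinge; the lid's grip is on the -x side (front).
- lid_grip (a point): Centre of the wooden grip on the lid, moving with it: an upright block 40 mm long (canister x), 16 mm wide (canister y), 38 mm high, standing on the lid (its top 19 mm above this point, the lid's upper face 19 mm below it). With the lid shut it is 50 mm in front of the canister's axis and 150 mm above the bench. Its axes are those of the canister while shut, and turn with the lid.
- lid_hinge (a point): Middle of the lid's hinge axis, 85 mm behind the canister's axis and 120 mm above the bench; the axis runs along the canister's y axis. The grip's centre is 135 mm in front of and 30 mm above it with the lid shut.
- lid (a joint): Lid angle, rad: 0 shut, growing as the front rises (about canister +y). The front edge is 167 mm from the hinge: 0.18 rad = 30 mm gap. Lid 164 mm across, 0.3 to 0.45 kg. Sticky gasket: the pull at the grip peaks at 10 to 18 N within 2 to 3 mm of rise, fades by 8 mm, then the lid jumps to about 0.09 rad; beyond, it swings free (2 to 3 N carry it) and if let go sinks to rest on the gasket at 0.1 rad or less.
- cup: Small terracotta cup, 52 mm across, 50 mm high; origin at its underside; leave alone.
- brush: Brush lying on the bench near the robot; leave alone.
- mallet: Round wooden carving mallet lying at the back of the bench, head 76 mm across; leave alone.
- bottle: White plastic bottle, 60 mm across, 160 mm high, standing at one side; leave alone.
- chisel: Wooden-handled chisel, 200 mm long, lying at the back; leave alone.
- tin: Closed aluminium tin, 72 mm across, 90 mm high, standing at one side; leave alone.
There are look-alikes about, which are no part of the job. Leave any red look-alike of the canister alone. Leave any green look-alike of the part that bears ball_center alone.

How it is judged:
On the way, in this order (a step that is already met when the one before it is completed fails the run):
1. the larger ball lies on the bottom of the mill jar, let go (horizontal distance between ball_center and jar_floor below 0.055 m and z of ball_center in the frame of mill_jar between 0.02 and 0.042 m and contact force between the fingers and ball below 0.05 N), for 0.3 s.
2. the lid has been pulled free of its seal (value of joint lid above 0.11 rad), for 0.1 s.
At the end, for the whole second after the job is handed in: The larger ball lies on the floor of the upright mill jar, let go, and the robot's fingers hold the canister's lid still, 0.13 to 0.26 rad open (a gap of 21 to 43 mm at the front) (all of step 1 and value of joint lid between 0.13 and 0.26 rad and velocity of joint lid between -0.1 and 0.1 rad/s and contact force between the fingers and lid above 0.5 N and angle between mill_jar's own z axis and vertical below 0.1 rad); the arm keeps its last pose, push and grip.
It fails at once if the ball is dropped into the jar (falls free at over 0.6 m/s, as from 18 mm) (horizontal distance between ball_center and jar_floor below 0.06 m and contact force between the fingers and ball below 0.05 N and linear speed of ball above 0.6 m/s).
It fails at once if the ball strikes or is pressed on the jar hard (over 25 N) (contact force between ball and mill_jar above 25 N).
It fails at once if the lid flies wide open (beyond 0.42 rad, a 70 mm gap) (value of joint lid above 0.42 rad).
It fails at once if the mill jar is shoved more than 40 mm (distance of mill_jar from where it was at the start of the episode above 0.04 m).
It fails at once if a bystander is moved more than 30 mm (distance of any of small_ball_center, cup, brush, mallet, bottle, chisel, tin from where it was at the start of the episode above 0.03 m).
It also fails if it takes over 58 s, if anything falls off the work surface, if the arm or the gripper's body presses on something with over 40 N, if the wrist force passes 120 N, or if a joint passes its speed limit or range.

### The arm

A 6-joint arm with a two-finger parallel gripper is mounted at the origin on the work surface. World frame = base frame: x ahead of the robot, y to its left, z up, the work surface at z = 0. Lengths are in m, angles in rad, forces in N, time in s.
With the tool pointing down it reaches from about 0.325 to 1 m from the base axis. Payload 5.1 kg.
Tool frame: the origin (TCP) lies midway between the tips of the shut fingers; the grasp point (between the pads) lies 19 mm behind it; x points along the fingers, y is the direction in which the jaws open and shut, and the axes are right-handed (so a half turn about x gives the same grasp; the last joint's range is limited). The gripper opens to 85 mm and grips with 20 to 120 N. Pads are 22 mm wide; open, the fingers measure 114 mm over their backs; the gripper's body (76 mm by 85 mm) begins 54 mm behind the grasp point. The pads swing forward as they close: fully open they stand 13 mm farther back than shut.
Start: joints at [1.093, 0.124, 1.65, -0, 1.367, -0.083], TCP at [0.25, 0.6, 0.231] pointing down, gripper open.
Joint ranges: [-2.61, 2.61], [-1.02, 2.33], [0.03, 2.71], [-1.35, 4.49], [0.32, 2.68], [-2.91, 2.91]. Speed limits (rad/s): [2.57, 2.57, 3.14, 3.14, 3.14, 3.14].

### API

Orientations are given as a unit quaternion [w, x, y, z].
In Python, from workcell import ctrl, eyes, spotter gives the robot as it stands. The module is installed in compiled form; this text tells all that it offers.
- The arm moves only by the tool apply_moves, never from a script. Its argument "commands" is a list of rows, each a list of 7 numbers: the shift along the world's x, y, z in m, then the turn, a rotation vector about the world's x, y, z in rad, then the closure in counts, from 0 (fully open) to 255 (shut). A call has 1 to 10 rows; each row shifts and turns the pose as measured when the row begins; what a row does not reach is not made up. A row lasts 1/10 s, in which the tool goes at most 50 mm and 8.59 degrees, less where a joint would pass 70% of its speed; a pose out of reach is approached as far as the arm can. A call with a gripper value outside its range is refused whole. The fingers move at their own pace and stop on an object; "force" is the grip in N (left out, the last holds). Time passes only in rows, so rows that do not move let the fingers close. It gives the time, the measured TCP pose, the force and the opening at its end, in the units of the state.
- ctrl.observe(): the state, without advancing time (a new reading comes with each control period).
- eyes.get_image(name): name is "scene" or "top" or "wrist"; returns a dict with "image" (384x512x3 uint8, blue, green, red), "range_z" (384x512 float32, m along the optical axis (not along the pixel's ray), 0 where there is no reading), "fovy" (degrees; the focal length in pixels is half the picture's height over the tangent of half this angle, whatever the lens; pixels are square), "cx", "cy" (the principal point, pixels), "view" (4x4, takes a point from world to camera coordinates). Camera axes: x right, y down, z forward; pixel columns grow to the right and rows downward; lengths in m; the calibration is good to about 2 mm. The wrist camera is an equidistant fisheye: a pixel r from the principal point sees the ray r / f radians off the axis. A picture is of the moment at which its call begins.
- ctrl.job_done(): hands the job in, once; it reports no verdict.
Trained networks look in the newest picture that a camera, given by its name, has taken for a name from the list of things; names that differ only in an ending like _2 or _b are one class to them, and where a whole thing is asked for, a point or a joint stands for the part that bears it (a point fixed in the world has none). Each returns a list of dicts, best first, with "score" (0 to 1); they miss things now and then, are a little off and sometimes report something else, mostly with a low value. They report only what shows in the picture. A call takes as long as a camera call. They do not tell look-alikes from the thing itself.
- spotter.outline_of(camera, query): "region" (384x512 bool, what is visible of it).
- spotter.tip_of(camera, query): "position" ([x, y, z] in m, in the coordinates of the camera as it stood for that picture, good to about 4 mm: a listed point, or the origin of a listed thing).
The state is a dict: "time": time; "joints": joint angles; "joint_velocities": joint speeds; "joint_torque": joint torques, N m; "eef_pos": TCP position; "orientation": TCP orientation; "contact_force": force on the tool from outside, world axes, zero at the start; "wrist_torque": the same for the moment, N m; "grip_width": finger opening in m.
Only numpy, scipy, OpenCV 4.12 (cv2) and the standard library are available. Lean on these libraries where they do the work, as an engineer would, in place of code of your own. Each camera call takes 0.05 s, during which the arm holds its last target.

## Working session

There is one attempt and no reset: what is moved stays moved. The work goes in short steps, Python scripts to look and compute and a tool call to move; the robot and the scene stay as the last step left them, time stands still between calls to the robot, and variables do not carry over. Pictures are saved under pics/ and viewed, and the job is handed in when it is done.

Besides the shell and the picture viewer there is one more tool, called after ">>>" as name(argument=value, ...), one argument or row to a line, values as JSON. apply_moves: Moves the arm, as the interface text tells. Its arguments: {"type":"object","properties":{"commands":{"type":"array"},"force":{"type":"number"}},"required":["commands"]}

```bash
mkdir -p pics
cat > h.py <<'E'
import numpy as np, cv2
from workcell import ctrl, eyes, spotter
def foc(d): return d["image"].shape[0]/2/np.tan(np.radians(d["fovy"])/2)
def c2w(d,p): 
    M=np.linalg.inv(d["view"]); return M[:3,:3]@np.array(p)+M[:3,3]
def px(d,p):
    c=d["view"][:3,:3]@np.array(p)+d["view"][:3,3]; f=foc(d); return c[0]/c[2]*f+d["cx"],c[1]/c[2]*f+d["cy"]
def cloud(d):
    f=foc(d);z=d["range_z"];v,u=np.mgrid[:384,:512]
    P=np.stack([(u-d["cx"])/f*z,(v-d["cy"])/f*z,z],-1)
    M=np.linalg.inv(d["view"]); return P@M[:3,:3].T+M[:3,3]
E
python3 - <<'E'
from h import *
s=ctrl.observe();print(s)
for n in ["scene","top","wrist"]:
    d=eyes.get_image(n);cv2.imwrite(f"pics/{n}0.png",d["image"])
    print(n,d["fovy"],d["cx"],d["cy"])
    if n=="wrist":continue
    for q in ["ball_center","small_ball_center","mill_jar","jar_floor","canister","lid_grip","lid_hinge","cup","bottle","tin"]:
        for r in spotter.tip_of(n,q)[:4]:
            w=c2w(d,r["position"]);print(n,q,round(r["score"],2),w.round(3),np.round(px(d,w)))
E
```

```text
{'time': 0.0, 'joints': array([ 1.09339699e+00,  1.24505480e-01,  1.65169131e+00,  1.92081178e-05,
        1.36744575e+00, -8.25813511e-02]), 'joint_velocities': array([ 0.00122329,  0.0005627 ,  0.00072611, -0.00096914, -0.00147   ,
       -0.00030266]), 'joint_torque': array([ 2.66933002e-04, -4.23612070e+01, -3.65455735e+01,  6.65759607e-07,
        6.84946732e-03, -1.19591899e-06]), 'eef_pos': array([0.24974884, 0.59945113, 0.23004252]), 'orientation': array([ 0.69316608,  0.13799096,  0.69357942, -0.13938033]), 'contact_force': array([-0.1320216 , -0.33443831,  0.96170193]), 'wrist_torque': array([ 0.03333593, -0.02501108, -0.02114068]), 'grip_width': 0.0855014799570332}
scene 42.814130639115724 258.7021010953536 192.66922410173626
scene ball_center 0.66 [0.438 0.046 0.031] [236. 182.]
scene ball_center 0.46 [ 0.536 -0.01   0.02 ] [254. 209.]
scene small_ball_center 0.6 [ 0.615 -0.015  0.016] [276. 221.]
scene mill_jar 0.95 [ 0.585 -0.243 -0.001] [231. 278.]
scene jar_floor 0.63 [ 0.581 -0.243  0.005] [230. 277.]
scene canister 0.92 [ 0.35   0.378 -0.001] [260. 114.]
scene canis
[... 551 characters left out ...]
239.]
top ball_center 0.56 [ 0.53  -0.011  0.027] [259. 209.]
top small_ball_center 0.6 [ 0.618 -0.016  0.016] [261. 179.]
top mill_jar 0.62 [ 0.584 -0.244 -0.003] [337. 191.]
top jar_floor 0.56 [ 0.58  -0.245  0.007] [338. 192.]
top canister 0.89 [ 0.583  0.268 -0.002] [166. 192.]
top canister 0.76 [ 0.35   0.373 -0.001] [128. 271.]
top lid_grip 0.75 [0.534 0.278 0.149] [149. 205.]
top lid_grip 0.68 [0.789 0.018 0.002] [249. 123.]
top lid_grip 0.64 [0.303 0.383 0.149] [106. 295.]
top lid_hinge 0.98 [0.662 0.239 0.116] [167. 159.]
top lid_hinge 0.74 [0.433 0.352 0.119] [124. 244.]
top bottle 0.57 [ 0.579  0.465 -0.002] [100. 193.]
wrist 65.70646984690485 256.06474365783635 193.06818891734324
```

View pics/scene0.png

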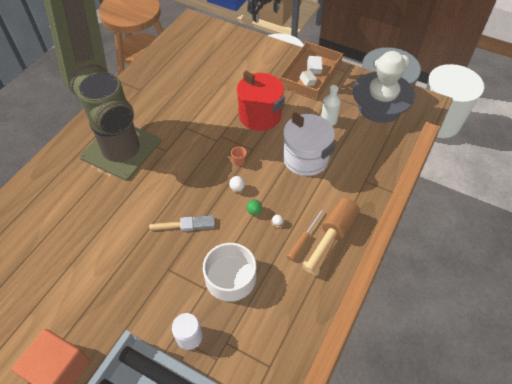

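View pics/top0.png

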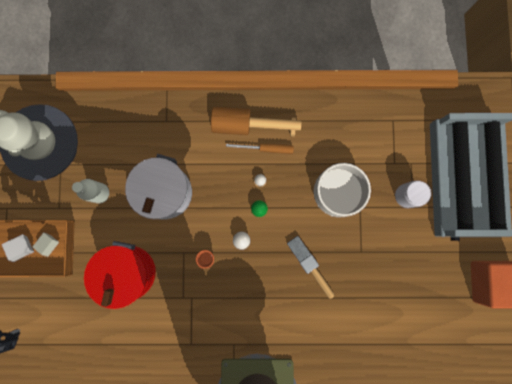

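View pics/wrist0.png

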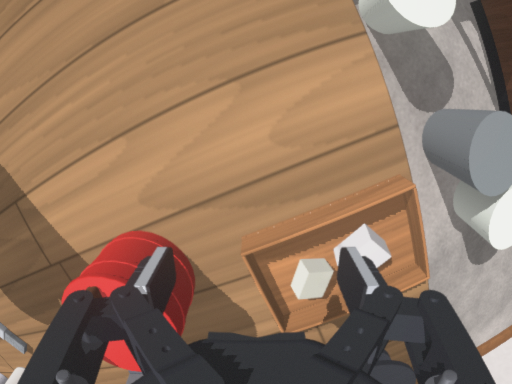

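Scene picture: the white ball candidates are the large one at (236,183) and the small one at (278,221); a green ball is at (255,208). The canister candidates are aluminium at (308,145) and red at (260,100). In the top picture these are the large white ball at (241,240), the small one at (260,180), the green one at (259,209), the aluminium canister at (158,188) and the red one at (120,275). I choose the large white ball and the aluminium canister. Next I take a close crop and measure.

```bash
cat > m1.py <<'E'
from h import *
from scipy.optimize import least_squares
D={n:eyes.get_image(n) for n in["scene","top"]}
ims=[]
for n,d in D.items():
    P=cloud(d);im=d["image"].astype(int)
    def near(c,r): return (np.hypot(P[...,0]-c[0],P[...,1]-c[1])<r)&(d["range_z"]>0)
    # balls
    for nm,c in [("big",(.44,.045)),("small",(.617,-.015))]:
        m=near(c,.04)&(P[...,2]>.018); q=P[m]
        r=least_squares(lambda x:np.linalg.norm(q-x[:3],axis=1)-x[3],[*c,.03,.02],loss="soft_l1",f_scale=.002)
        R=.025 if nm=="big" else .017
        r2=least_squares(lambda x:np.linalg.norm(q-x[:3],axis=1)-R,[*c,.03],loss="soft_l1",f_scale=.002)
        v,u=np.where(m);print(n,nm,len(q),r.x.round(4),r2.x.round(4),"zmax",q[:,2].max().round(4), "px",u.mean().round(1),v.mean().round(1))
    # jar rim
    m=near((.583,-.243),.1)&(abs(P[...,2]-.08)<.004);q=P[m]
    r=least_squares(lambda x:np.hypot(q[:,0]-x[0],q[:,1]-x[1])-.071,[.583,-.243],loss="soft_l1",f_scale=.002)
    m2=near((.583,-.243),.045);print(n,"jar",len(q),r.x.round(4),"rimz",np.median(q[:,2]).round(4),"floor z",np.median(P[m2][:,2]).round(4))
    # lid & grip
    m=near((.584,.268),.1)&(abs(P[...,2]-.131)<.006);q=P[m]
    print(n,"lid z",np.median(q[:,2]).round(4),len(q))
    h,_=cv2.convexHull((q[:,:2]*1e4).astype(np.int32)),0
    print(n,"lid circ",np.array(cv2.minEnclosingCircle(h)[0])/1e4,cv2.minEnclosingCircle(h)[1]/1e4)
    m=near((.534,.285),.045)&(P[...,2]>.163);q=P[m]
    rc=cv2.minAreaRect((q[:,:2]*1e4).astype(np.int32))
    print(n,"grip top",len(q),q[:,2].max().round(4),np.median(q[:,2]).round(4),np.array(rc[0])/1e4,np.array(rc[1])/1e4,rc[2],q.mean(0).round(4))
    u,v=map(int,px(d,(.44,.045,.03)));ims.append(cv2.resize(d["image"][v-48:v+48,u-48:u+48],(384,384)))
cv2.imwrite("pics/crop1.png",np.hstack(ims))
E
python3 m1.py
```

```text
scene big 188 [0.4414 0.0439 0.0313 0.024 ] [0.441  0.0446 0.0301] zmax 0.0593 px 236.6 183.0
scene small 87 [ 0.6174 -0.0114  0.0199  0.0157] [ 0.6172 -0.0108  0.0182] zmax 0.0382 px 277.1 219.3
scene jar 306 [ 0.5831 -0.2436] rimz 0.0797 floor z 0.0077
scene lid z 0.1307 1450
scene lid circ [0.58847476 0.267073  ] 0.08745560913085937
scene grip top 52 0.1729 0.1678 [0.53578203 0.28164485] [0.01791621 0.03741634] 68.04559326171875 [0.536  0.2822 0.1676]
top big 235 [0.4412 0.0415 0.0297 0.0245] [0.4413 0.0415 0.0291] zmax 0.059 px 241.1 240.0
top small 102 [ 0.6171 -0.0135  0.0191  0.0161] [ 0.6173 -0.0135  0.0179] zmax 0.0366 px 259.9 179.6
top jar 312 [ 0.582  -0.2445] rimz 0.079 floor z 0.0072
top lid z 0.1299 2809
top lid circ [0.58674985 0.26489451] 0.08649308471679687
top grip top 101 0.1725 0.1675 [0.53433379 0.28117732] [0.0166859  0.03900908] 74.820068359375 [0.534  0.2806 0.1673]
```

```bash
sleep 1; ls pics
```

```text
crop1.png
scene0.png
top0.png
wrist0.png
```

View pics/crop1.png

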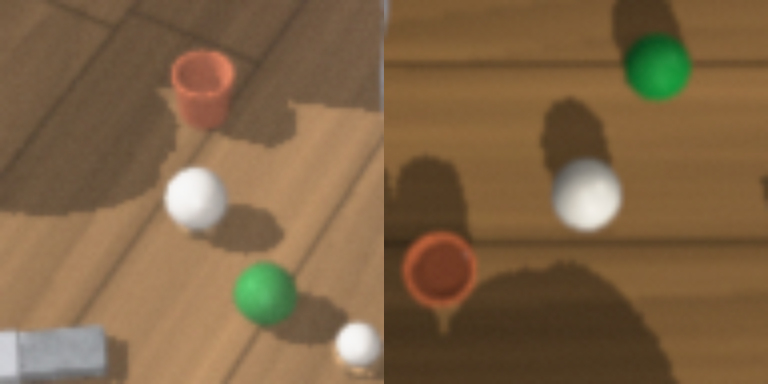

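The crop shows the plain white large ball at centre, with the terracotta cup, the green ball and the smaller white ball around it, so the choice holds. The two views agree on the ball at (0.441, 0.043, 0.030), the jar at (0.5825, -0.244), and the grip top at (0.535, 0.281, 0.168). The canister yaw is about -16.6°. Next I work out the tool yaw.

```bash
cat > st.py <<'E'
from h import *
from scipy.spatial.transform import Rotation as R
def st():
    s=ctrl.observe();q=s["orientation"];r=R.from_quat([q[1],q[2],q[3],q[0]]).as_matrix()
    print("t",round(s["time"],2),"p",s["eef_pos"].round(4),"w",round(s["grip_width"],4),"F",s["contact_force"].round(2),"j",s["joints"].round(2))
    print("x",r[:,0].round(3),"y",r[:,1].round(3),"yaw_y",np.degrees(np.arctan2(r[1,1],r[0,1])).round(2)); return s,r
if __name__=="__main__": st()
E
python3 st.py
```

```text
t 1.25 p [0.25   0.6    0.2313] w 0.0855 F [-0.73  0.3  -0.35] j [ 1.09  0.12  1.65  0.    1.37 -0.08]
x [-0.  0. -1.] y [0.385 0.923 0.   ] yaw_y 67.38
```

>>> apply_moves(
  commands=[
    [0.015,-0.043,0,0,0,0.1,0],
    [0.015,-0.043,0,0,0,0,0],
    [0.015,-0.043,0,0,0,0,0],
    [0.015,-0.043,0,0,0,0,0],
    [0.015,-0.043,0,0,0,0,0],
    [0.015,-0.043,0,0,0,0,0],
    [0.015,-0.043,0,0,0,0,0],
    [0.015,-0.043,0,0,0,0,0],
    [0.015,-0.043,0,0,0,0,0],
    [0.015,-0.043,0,0,0,0,0],
  ],
  force=30,
)

```text
time: 2.25
eef_pos: [0.4007, 0.1588, 0.2317]
orientation: [0.702, 0.099, 0.698, -0.097]
contact_force: [0.6, 0.8, -0.2]
grip_width: 0.0855
```

>>> apply_moves(
  commands=[
    [0.013,-0.038,-0.03,0,0,0,0],
    [0.013,-0.038,-0.03,0,0,0,0],
    [0.013,-0.038,-0.03,0,0,0,0],
    [0,0,0,0,0,0,0],
  ],
)

```text
time: 2.65
eef_pos: [0.4422, 0.0383, 0.1444]
orientation: [0.705, 0.103, 0.694, -0.099]
contact_force: [-0.9, 0.3, -0.2]
grip_width: 0.0854
```

Run:
```python
from st import *
st();d=eyes.get_image("wrist");cv2.imwrite("pics/w1.png",d["image"])
for r in spotter.tip_of("wrist","ball_center")[:3]: print(r["score"],c2w(d,r["position"]).round(4))
# fisheye cloud
f=foc(d);v,u=np.mgrid[:384,:512];a=u-d["cx"];b=v-d["cy"];rr=np.hypot(a,b)+1e-9;th=rr/f
z=d["range_z"];t=np.tan(th)*z
print("f",f)
P=np.stack([a/rr*t,b/rr*t,z],-1);M=np.linalg.inv(d["view"]);W=P@M[:3,:3].T+M[:3,3]
from scipy.optimize import least_squares
m=(np.hypot(W[...,0]-.441,W[...,1]-.043)<.035)&(W[...,2]>.02)&(W[...,2]<.062)&(z>0)
q=W[m];print(len(q),q[:,2].max())
r=least_squares(lambda x:np.linalg.norm(q-x,axis=1)-.025,[.441,.043,.03],loss="soft_l1",f_scale=.002);print(r.x)
```

```text
t 2.65 p [0.4422 0.0383 0.1444] w 0.0854 F [-0.92  0.35 -0.22] j [-0.04 -0.29  2.19  0.    1.23 -1.32]
x [ 0.016  0.003 -1.   ] y [0.282 0.959 0.007] yaw_y 73.64
0.91 [ 0.5355 -0.0092  0.0231]
0.64 [0.4449 0.0463 0.0248]
f 297.3186396354542
2353 0.05545532213272589
[0.44176446 0.04405383 0.02897643]
```

View pics/w1.png

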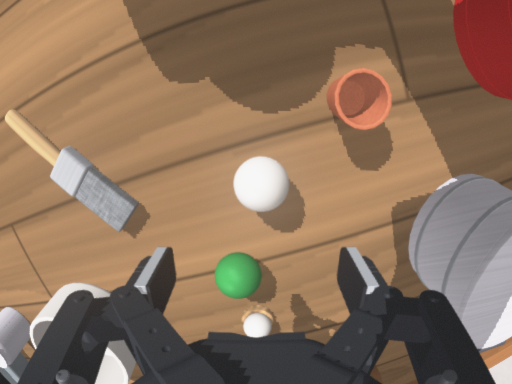

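Wrist view: the white ball is at (262,183), below the fingers, with green at (238,275) clear of it. Three measurements agree to within 2–3 mm on (0.441, 0.043, 0.0295). I go down now.

>>> apply_moves(
  commands=[
    [-0.001,0.005,-0.03,0,0.016,0,0],
    [0,0,-0.04,0,0,0,0],
    [0,0,-0.03,0,0,0,0],
    [0,0,0,0,0,0,0],
  ],
)

```text
time: 3.15
eef_pos: [0.4482, 0.0509, 0.0542]
orientation: [0.708, 0.1, 0.693, -0.094]
contact_force: [-0.3, -0.2, -0.7]
grip_width: 0.0856
```

Run:
```python
from st import *
st();d=eyes.get_image("wrist");cv2.imwrite("pics/w2.png",d["image"])
```

```text
t 3.15 p [0.4482 0.0509 0.0542] w 0.0856 F [-0.26 -0.18 -0.74] j [-0.01 -0.16  2.24  0.01  1.03 -1.31]
x [ 0.022  0.006 -1.   ] y [0.273 0.962 0.012] yaw_y 74.18
```

View pics/w2.png

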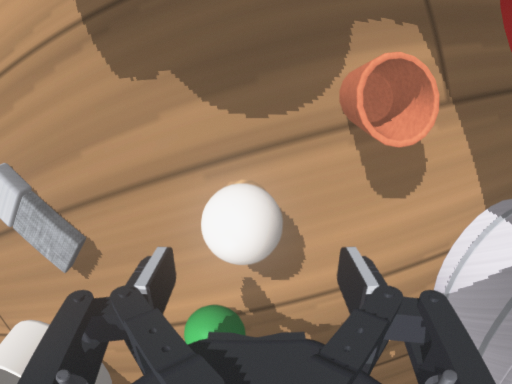

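>>> apply_moves(
  commands=[
    [-0.007,-0.008,0,-0.006,0.022,0,0],
    [0,0,0,0,0,0,0],
  ],
)

```text
time: 3.4
eef_pos: [0.4454, 0.0437, 0.061]
orientation: [0.704, 0.096, 0.697, -0.096]
contact_force: [0.1, -0.3, 0.1]
grip_width: 0.0854
```

```bash
python3 st.py
```

```text
t 3.4 p [0.4454 0.0437 0.061 ] w 0.0854 F [ 0.14 -0.25  0.13] j [-0.02 -0.17  2.24 -0.    1.06 -1.32]
x [ 0.009 -0.001 -1.   ] y [0.27  0.963 0.002] yaw_y 74.35
```

>>> apply_moves(
  commands=[
    [-0.004,-0.001,-0.012,0,0.009,0,0],
    [0,0,-0.012,0,0,0,0],
    [0,0,-0.01,0,0,0,0],
    [0,0,0,0,0,0,0],
    [0,0,0,0,0,0,0],
  ],
)

```text
time: 3.9
eef_pos: [0.4436, 0.0425, 0.028]
orientation: [0.703, 0.097, 0.698, -0.096]
contact_force: [-0.8, -0.4, 0.3]
grip_width: 0.0853
```

```bash
python3 st.py
```

```text
t 3.9 p [0.4436 0.0425 0.028 ] w 0.0853 F [-0.85 -0.35  0.26] j [-0.02 -0.11  2.26 -0.    0.99 -1.32]
x [ 0.006 -0.001 -1.   ] y [0.27  0.963 0.001] yaw_y 74.32
```

Lower to z ≈ 0.009, then close.

>>> apply_moves(
  commands=[
    [-0.002,0.001,-0.009,0,0.006,0,0],
    [0,0,-0.009,0,0,0,0],
    [0,0,0,0,0,0,0],
    [0,0,0,0,0,0,0],
  ],
)

```text
time: 4.3
eef_pos: [0.4412, 0.0436, 0.008]
orientation: [0.7, 0.096, 0.701, -0.097]
contact_force: [-0.2, -0.3, 0.2]
grip_width: 0.0855
```

Run:
```python
from st import *
st();d=eyes.get_image("wrist");cv2.imwrite("pics/w3.png",d["image"])
```

```text
t 4.3 p [0.4412 0.0436 0.008 ] w 0.0855 F [-0.23 -0.32  0.18] j [-0.02 -0.08  2.27 -0.    0.95 -1.32]
x [-0.001 -0.001 -1.   ] y [ 0.27   0.963 -0.001] yaw_y 74.31
```

View pics/w3.png

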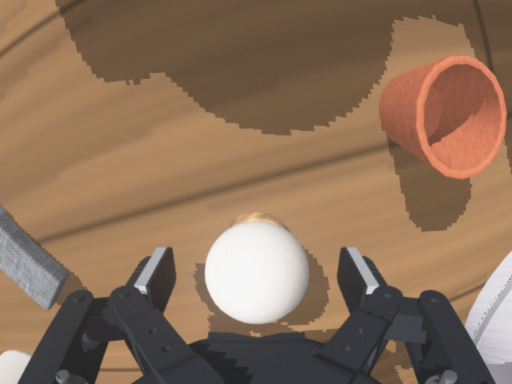

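Ball at (257,272), midway between the pads at (157,270) and (358,270). I close.

>>> apply_moves(
  commands=[
    [0,0,0,0,0,0,80],
    [0,0,0,0,0,0,140],
    [0,0,0,0,0,0,200],
    [0,0,0,0,0,0,200],
    [0,0,0,0,0,0,200],
  ],
  force=40,
)

```text
time: 4.85
eef_pos: [0.4417, 0.0437, 0.009]
orientation: [0.701, 0.096, 0.7, -0.097]
contact_force: [0.6, -0.2, -0.4]
grip_width: 0.0482
```

Run:
```python
from st import *
st();d=eyes.get_image("wrist");cv2.imwrite("pics/w4.png",d["image"])
```

```text
t 4.85 p [0.4417 0.0437 0.009 ] w 0.0482 F [ 0.61 -0.22 -0.44] j [-0.02 -0.08  2.27 -0.    0.95 -1.32]
x [ 0.    -0.001 -1.   ] y [ 0.27   0.963 -0.   ] yaw_y 74.31
```

View pics/w4.png

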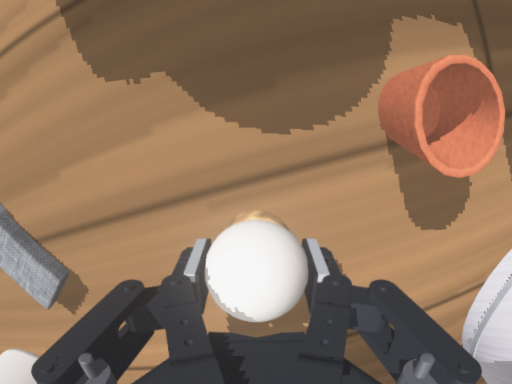

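Both pads are on the ball at (257,270), width 48 mm. I lift.

>>> apply_moves(
  commands=[
    [0,0,0.005,0,0,0,200],
    [0,0,0.012,0,0,0,200],
    [0,0,0.025,0,0,0,200],
    [0,0,0.035,0,0,0,200],
    [0,0,0.035,0,0,0,200],
    [0,0,0.02,0,0,0,200],
    [0,0,0,0,0,0,200],
  ],
  force=50,
)

```text
time: 5.6
eef_pos: [0.4392, 0.0436, 0.1487]
orientation: [0.7, 0.096, 0.701, -0.097]
contact_force: [0.7, -0.5, -0.8]
grip_width: 0.0477
```

Run:
```python
from st import *
s,r=st();d=eyes.get_image("wrist");cv2.imwrite("pics/w5.png",d["image"])
for n in["scene","top"]:
    d=eyes.get_image(n);P=cloud(d);g=d["image"].min(2)>150
    m=(np.linalg.norm(P-(s["eef_pos"]+[0,0,.02]),axis=-1)<.045)&g
    if m.sum(): print(n,m.sum(),P[m].mean(0).round(3))
    if n=="scene": cv2.imwrite("pics/s5.png",d["image"])
```

```text
t 5.6 p [0.4392 0.0436 0.1487] w 0.0477 F [ 0.68 -0.47 -0.8 ] j [-0.02 -0.29  2.18 -0.    1.25 -1.32]
x [-0.001 -0.001 -1.   ] y [ 0.27   0.963 -0.001] yaw_y 74.31
scene 115 [0.45  0.036 0.182]
```

View pics/w5.png

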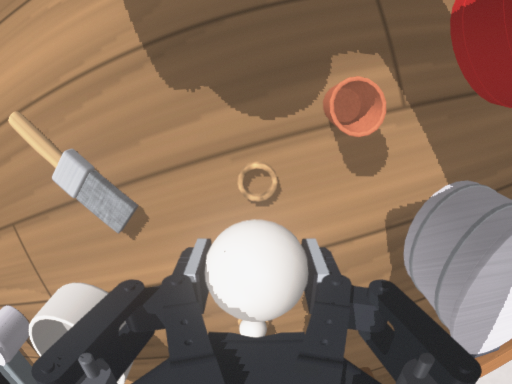

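View pics/s5.png

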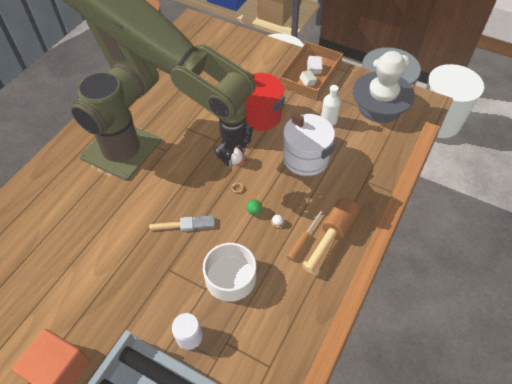

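The ball hangs in the fingers at (257,270) and the cork ring is left at (257,182). Carry it over the jar.

>>> apply_moves(
  commands=[
    [0.01,-0.02,0.01,0,0,0,200],
    [0.018,-0.036,0,0,0,0,200],
    [0.018,-0.036,0,0,0,0,200],
    [0.018,-0.036,0,0,0,0,200],
    [0.018,-0.036,0,0,0,0,200],
    [0.018,-0.036,0,0,0,0,200],
    [0.018,-0.036,0,0,0,0,200],
    [0.016,-0.032,0,0,0,0,200],
    [0.008,-0.016,0,0,0,0,200],
    [0,0,0,0,0,0,200],
  ],
)

```text
time: 6.75
eef_pos: [0.5688, -0.2479, 0.1271]
orientation: [0.683, 0.098, 0.718, -0.093]
contact_force: [0.3, -0.0, -1.5]
grip_width: 0.0478
```

```bash
python3 st.py
```

```text
t 6.75 p [ 0.5688 -0.2479  0.1271] w 0.0478 F [ 0.29 -0.01 -1.49] j [-0.49  0.17  1.78 -0.01  1.24 -1.79]
x [-0.048  0.014 -0.999] y [0.268 0.963 0.001] yaw_y 74.47
```

>>> apply_moves(
  commands=[
    [0.014,0.004,0,-0.014,-0.048,0,200],
    [0,0,0,0,0,0,200],
    [0,0,0,0,0,0,200],
  ],
)

```text
time: 7.05
eef_pos: [0.5789, -0.2415, 0.1201]
orientation: [0.697, 0.098, 0.705, -0.094]
contact_force: [-0.1, -1.0, -2.0]
grip_width: 0.0479
```

Run:
```python
from st import *
st();d=eyes.get_image("wrist");cv2.imwrite("pics/w6.png",d["image"])
d=eyes.get_image("scene");cv2.imwrite("pics/s6.png",cv2.resize(d["image"][200:330,150:320],None,fx=4,fy=4))
```

```text
t 7.05 p [ 0.5789 -0.2415  0.1201] w 0.0479 F [-0.09 -0.95 -2.02] j [-0.48  0.17  1.79  0.    1.19 -1.78]
x [-0.01   0.006 -1.   ] y [0.268 0.963 0.003] yaw_y 74.43
```

View pics/w6.png

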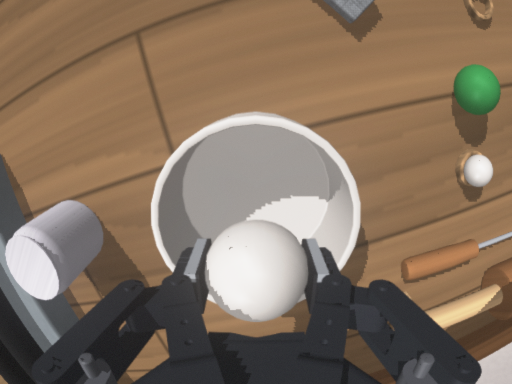

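View pics/s6.png

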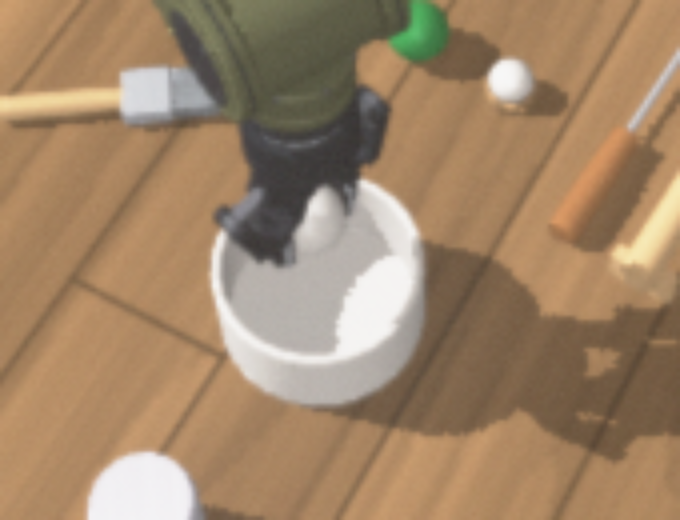

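The ball at (257,270) is centred sideways over the jar mouth at (256,210). I go down in steps.

>>> apply_moves(
  commands=[
    [0.003,-0.002,-0.01,-0.006,-0.01,0,200],
    [0,0,-0.015,0,0,0,200],
    [0,0,-0.015,0,0,0,200],
    [0,0,-0.012,0,0,0,200],
    [0,0,0,0,0,0,200],
    [0,0,0,0,0,0,200],
  ],
)

```text
time: 7.75
eef_pos: [0.5806, -0.2424, 0.0623]
orientation: [0.7, 0.096, 0.701, -0.095]
contact_force: [-0.4, 0.1, -1.3]
grip_width: 0.0479
```

```bash
python3 st.py
```

```text
t 7.75 p [ 0.5806 -0.2424  0.0623] w 0.0479 F [-0.39  0.11 -1.29] j [-0.48  0.24  1.82 -0.    1.08 -1.78]
x [-0.002  0.001 -1.   ] y [0.268 0.964 0.   ] yaw_y 74.47
```

>>> apply_moves(
  commands=[
    [0.002,-0.001,-0.01,0,0,0,200],
    [0,0,-0.012,0,0,0,200],
    [0,0,-0.008,0,0,0,200],
    [0,0,-0.004,0,0,0,200],
    [0,0,0,0,0,0,200],
    [0,0,0,0,0,0,200],
  ],
)

```text
time: 8.35
eef_pos: [0.5834, -0.244, 0.0259]
orientation: [0.7, 0.096, 0.701, -0.095]
contact_force: [-0.2, -0.5, -0.6]
grip_width: 0.0477
```

```bash
python3 st.py
```

```text
t 8.35 p [ 0.5834 -0.244   0.0259] w 0.0477 F [-0.24 -0.54 -0.58] j [-0.48  0.29  1.83 -0.    1.02 -1.78]
x [-0.001  0.    -1.   ] y [0.268 0.963 0.   ] yaw_y 74.47
```

>>> apply_moves(
  commands=[
    [0,0,-0.003,0,0,0,200],
    [0,0,-0.003,0,0,0,200],
    [0,0,-0.003,0,0,0,200],
    [0,0,0,0,0,0,200],
    [0,0,0,0,0,0,200],
  ],
)

```text
time: 8.85
eef_pos: [0.5842, -0.2444, 0.0176]
orientation: [0.701, 0.095, 0.7, -0.096]
contact_force: [-0.5, 0.1, -1.7]
grip_width: 0.0475
```

```bash
python3 st.py
```

```text
t 8.85 p [ 0.5842 -0.2444  0.0176] w 0.0475 F [-0.54  0.1  -1.69] j [-0.48  0.3   1.83 -0.    1.01 -1.78]
x [ 0.001 -0.001 -1.   ] y [ 0.268  0.963 -0.001] yaw_y 74.47
```

>>> apply_moves(
  commands=[
    [0,0,-0.002,0,0,0,200],
    [0,0,-0.002,0,0,0,200],
    [0,0,0,0,0,0,200],
    [0,0,0,0,0,0,200],
  ],
)

```text
time: 9.25
eef_pos: [0.5844, -0.2445, 0.0135]
orientation: [0.701, 0.095, 0.7, -0.096]
contact_force: [-0.1, 0.2, -1.0]
grip_width: 0.0478
```

>>> apply_moves(
  commands=[
    [0,0,-0.001,0,0,0,200],
    [0,0,0,0,0,0,200],
  ],
)

```text
time: 9.45
eef_pos: [0.5844, -0.2445, 0.0124]
orientation: [0.701, 0.095, 0.7, -0.096]
contact_force: [-0.4, -0.1, -2.3]
grip_width: 0.0478
```

>>> apply_moves(
  commands=[
    [0,0,-0.001,0,0,0,200],
    [0,0,0,0,0,0,200],
  ],
)

```text
time: 9.65
eef_pos: [0.5848, -0.2447, 0.012]
orientation: [0.702, 0.095, 0.7, -0.096]
contact_force: [-0.9, 0.8, -2.2]
grip_width: 0.0474
```

>>> apply_moves(
  commands=[
    [0,0,-0.001,0,0,0,200],
    [0,0,0,0,0,0,200],
  ],
)

```text
time: 9.85
eef_pos: [0.5852, -0.2448, 0.0119]
orientation: [0.702, 0.095, 0.699, -0.096]
contact_force: [-0.8, 0.8, -0.5]
grip_width: 0.0479
```

>>> apply_moves(
  commands=[
    [0,0,-0.001,0,0,0,200],
    [0,0,0,0,0,0,200],
  ],
)

```text
time: 10.05
eef_pos: [0.5856, -0.245, 0.0118]
orientation: [0.702, 0.095, 0.699, -0.096]
contact_force: [-1.3, 0.3, -0.1]
grip_width: 0.0479
```

Height has stalled at 0.012 and the weight has gone from the wrist, so the ball is on the floor (expected 0.0123). I release part way.

>>> apply_moves(
  commands=[
    [0,0,0,0,0,0,95],
    [0,0,0,0,0,0,80],
    [0,0,0,0,0,0,65],
    [0,0,0,0,0,0,60],
    [0,0,0,0,0,0,60],
  ],
  force=20,
)

```text
time: 10.55
eef_pos: [0.5858, -0.2447, 0.0111]
orientation: [0.702, 0.095, 0.699, -0.096]
contact_force: [0.7, 0.5, 0.0]
grip_width: 0.0651
```

Run:
```python
from st import *
st();d=eyes.get_image("wrist");cv2.imwrite("pics/w7.png",d["image"])
```

```text
t 10.55 p [ 0.5858 -0.2447  0.0111] w 0.0651 F [0.7  0.47 0.05] j [-0.48  0.31  1.83  0.    0.99 -1.78]
x [ 0.004 -0.002 -1.   ] y [ 0.268  0.964 -0.   ] yaw_y 74.47
```

View pics/w7.png

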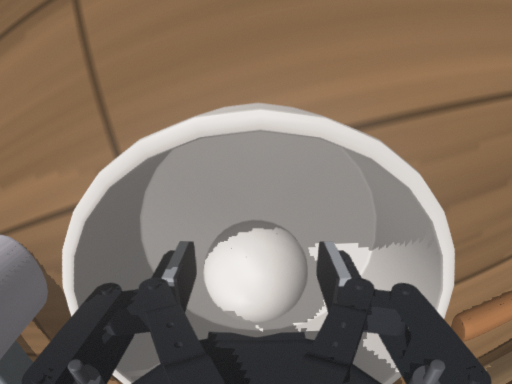

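The ball stands at (257,272) with daylight on both sides of it. I raise straight up.

>>> apply_moves(
  commands=[
    [0,0,0.008,0,0,0,60],
    [0,0,0.02,0,0,0,60],
    [0,0,0.03,0,0,0,60],
    [0,0,0.04,0,0,0,60],
    [0,0,0.045,0,0,0,60],
    [0,0,0.045,0,0,0,60],
    [0,0,0.03,0,0,0,60],
    [0,0,0,0,0,0,0],
  ],
)

```text
time: 11.4
eef_pos: [0.5819, -0.2443, 0.2396]
orientation: [0.702, 0.095, 0.7, -0.097]
contact_force: [-0.6, 0.1, 1.1]
grip_width: 0.0779
```

```bash
cat > ck.py <<'E'
from st import *
from scipy.optimize import least_squares
st()
for n in["scene","top"]:
    d=eyes.get_image(n);P=cloud(d);ok=d["range_z"]>0
    m=ok&(np.hypot(P[...,0]-.583,P[...,1]+.244)<.06)&(P[...,2]>.02)&(P[...,2]<.07);q=P[m]
    if len(q)>20:
        r=least_squares(lambda x:np.linalg.norm(q-x,axis=1)-.025,[.584,-.244,.033],loss="soft_l1",f_scale=.002);print(n,"ball",len(q),r.x.round(4))
    m=ok&(np.hypot(P[...,0]-.583,P[...,1]+.243)<.1)&(abs(P[...,2]-.08)<.004);q=P[m]
    if len(q)>20:
        r=least_squares(lambda x:np.hypot(q[:,0]-x[0],q[:,1]-x[1])-.071,[.583,-.243],loss="soft_l1",f_scale=.002);print(n,"jar",r.x.round(4))
E
python3 ck.py
```

```text
t 11.4 p [ 0.5819 -0.2443  0.2396] w 0.0779 F [-0.62  0.08  1.06] j [-0.48  0.08  1.69 -0.    1.37 -1.78]
x [ 0.002 -0.003 -1.   ] y [ 0.268  0.963 -0.002] yaw_y 74.45
scene ball 241 [ 0.5851 -0.2442  0.0328]
scene jar [ 0.5831 -0.2435]
top ball 212 [ 0.5851 -0.2472  0.0318]
top jar [ 0.5823 -0.2449]
```

The ball is on the jar floor (z ≈ 0.032, 2–3 mm from centre) and the jar has not moved. Now over to the lid grip.

>>> apply_moves(
  commands=[
    [-0.002,0.02,0,0,0,0,0],
    [-0.004,0.042,0,0,0,0,0],
    [-0.004,0.042,0,0,0,0,0],
    [-0.004,0.042,0,0,0,0,0],
    [-0.004,0.042,0,0,0,0,0],
    [-0.004,0.042,0,0,0,0,0],
    [-0.004,0.042,0,0,0,0,0],
    [-0.004,0.042,0,0,0,0,0],
    [-0.004,0.042,0,0,0,0,0],
    [-0.004,0.042,0,0,0,0,0],
  ],
)

```text
time: 12.5
eef_pos: [0.5222, 0.173, 0.2064]
orientation: [0.683, 0.099, 0.717, -0.098]
contact_force: [0.3, -0.5, -0.0]
grip_width: 0.0853
```

```bash
python3 st.py
```

```text
t 12.5 p [0.5222 0.173  0.2064] w 0.0853 F [ 0.31 -0.5  -0.04] j [ 0.21 -0.05  1.87  0.02  1.36 -1.08]
x [-0.048  0.008 -0.999] y [ 0.275  0.961 -0.006] yaw_y 74.03
```

>>> apply_moves(
  commands=[
    [0.004,0.02,0.03,0,-0.03,0,0],
    [0.004,0.035,0.01,0,0,0,0],
    [0.003,0.03,0,0,0,0,0],
    [0,0.01,0,0,0,0,0],
    [0,0,0,0,0,0,0],
    [0,0,0,0,0,0,0],
  ],
)

```text
time: 13.1
eef_pos: [0.5202, 0.2777, 0.2313]
orientation: [0.685, 0.092, 0.716, -0.096]
contact_force: [0.1, -0.8, 0.1]
grip_width: 0.0854
```

```bash
cat >> h.py <<'E'
def fcloud(d):
    f=foc(d);v,u=np.mgrid[:384,:512];a=u-d["cx"];b=v-d["cy"];rr=np.hypot(a,b)+1e-9
    z=d["range_z"];t=np.tan(np.minimum(rr/f,1.5))*z
    M=np.linalg.inv(d["view"]);return np.stack([a/rr*t,b/rr*t,z],-1)@M[:3,:3].T+M[:3,3]
E
cat > gr.py <<'E'
import sys
from st import *
st()
for n in ["wrist","top","scene"]:
    d=eyes.get_image(n);P=fcloud(d) if n=="wrist" else cloud(d)
    if n=="wrist": cv2.imwrite(sys.argv[1],d["image"])
    q=P[(np.hypot(P[...,0]-.535,P[...,1]-.281)<.04)&(abs(P[...,2]-.168)<.005)&(d["range_z"]>0)]
    if len(q)>15:
        rc=cv2.minAreaRect((q[:,:2]*1e4).astype(np.int32));print(n,len(q),"top z",np.median(q[:,2]).round(4),np.array(rc[0])/1e4,np.array(rc[1])/1e4,rc[2],q.mean(0).round(4))
E
python3 gr.py pics/w8.png
```

```text
t 13.1 p [0.5202 0.2777 0.2313] w 0.0854 F [ 0.12 -0.77  0.1 ] j [ 0.39  0.02  1.76  0.02  1.4  -0.91]
x [-0.044  0.    -0.999] y [ 0.264  0.964 -0.012] yaw_y 74.67
wrist 965 top z 0.1677 [0.53424692 0.28418567] [0.01529524 0.03912182] 73.9358139038086 [0.5332 0.2845 0.1675]
top 25 top z 0.1678 [0.54837998 0.27619001] [0.01540029 0.00894925] 71.56504821777344 [0.5482 0.2759 0.1676]
scene 55 top z 0.1678 [0.5358856 0.2833708] [0.01861303 0.03931902] 79.69515228271484 [0.5356 0.282  0.1676]
```

View pics/w8.png

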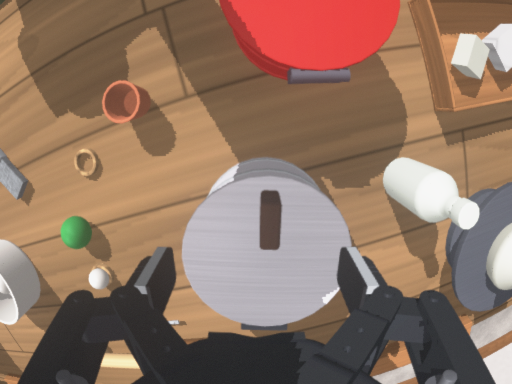

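The wrist view shows the wooden grip at (270,220) on the aluminium lid, with its long side lined up between the fingers. The measurements give grip top (0.535, 0.2825, 0.168). I align, then go down.

>>> apply_moves(
  commands=[
    [0.015,0.005,-0.02,0.0,-0.044,-0.01,0],
    [0,0,-0.02,0,0,0,0],
    [0,0,0,0,0,0,0],
    [0,0,0,0,0,0,0],
  ],
)

```text
time: 13.65
eef_pos: [0.538, 0.2783, 0.1932]
orientation: [0.702, 0.102, 0.698, -0.1]
contact_force: [-0.2, 0.3, 0.4]
grip_width: 0.0852
```

```bash
python3 gr.py pics/w9.png
```

```text
t 13.65 p [0.538  0.2783 0.1932] w 0.0852 F [-0.18  0.28  0.38] j [ 0.39  0.05  1.79 -0.    1.29 -0.9 ]
x [ 0.006  0.002 -1.   ] y [0.282 0.959 0.003] yaw_y 73.62
wrist 1485 top z 0.1677 [0.53445186 0.28445623] [0.01582402 0.03963869] 73.03385162353516 [0.5328 0.2847 0.1675]
scene 51 top z 0.168 [0.53480361 0.28233015] [0.01871837 0.03740743] 77.59258270263672 [0.5362 0.2816 0.1677]
```

View pics/w9.png

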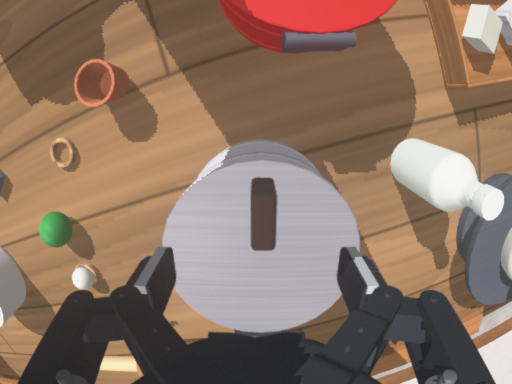

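>>> apply_moves(
  commands=[
    [-0.003,0.005,-0.018,0,0.005,0,0],
    [0,0,-0.018,0,0,0,0],
    [0,0,-0.01,0,0,0,0],
    [0,0,0,0,0,0,0],
    [0,0,0,0,0,0,0],
  ],
)

```text
time: 14.3
eef_pos: [0.5354, 0.2851, 0.1467]
orientation: [0.701, 0.102, 0.698, -0.099]
contact_force: [0.8, 0.0, -0.1]
grip_width: 0.0855
```

```bash
python3 gr.py pics/w10.png
```

```text
t 14.3 p [0.5354 0.2851 0.1467] w 0.0855 F [ 0.81  0.02 -0.05] j [ 0.4   0.09  1.83  0.    1.21 -0.89]
x [ 0.005  0.004 -1.   ] y [0.282 0.96  0.005] yaw_y 73.65
wrist 2519 top z 0.1677 [0.52925234 0.26790999] [0.05000674 0.04005999] 73.97412872314453 [0.5311 0.2812 0.1675]
scene 47 top z 0.1677 [0.53885073 0.27938706] [0.02036304 0.03517573] 80.91802978515625 [0.5398 0.2806 0.1677]
```

View pics/w10.png

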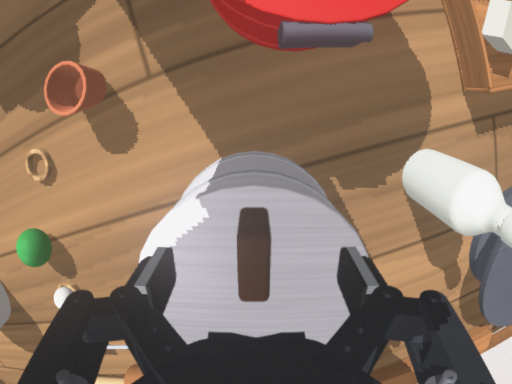

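The grip at (254,255) lies midway between the pads at (157,270) and (358,270). I lower 7 mm and close.

>>> apply_moves(
  commands=[
    [0,-0.001,-0.007,0,0.004,0,0],
    [0,0,0,0,0,0,0],
    [0,0,0,0,0,0,100],
    [0,0,0,0,0,0,180],
    [0,0,0,0,0,0,255],
    [0,0,0,0,0,0,255],
    [0,0,0,0,0,0,255],
    [0,0,0,0,0,0,255],
    [0,0,0,0,0,0,255],
  ],
  force=60,
)

```text
time: 15.35
eef_pos: [0.5367, 0.2834, 0.1423]
orientation: [0.701, 0.102, 0.699, -0.099]
contact_force: [0.5, -0.4, -0.4]
grip_width: 0.0149
```

```bash
python3 gr.py pics/w11.png
```

```text
t 15.35 p [0.5367 0.2834 0.1423] w 0.0149 F [ 0.53 -0.37 -0.38] j [ 0.4   0.1   1.83  0.    1.21 -0.89]
x [ 0.004  0.003 -1.   ] y [0.282 0.959 0.004] yaw_y 73.62
wrist 3016 top z 0.1678 [0.53374102 0.28453213] [0.03574139 0.03576002] 27.758541107177734 [0.5309 0.2852 0.1677]
scene 34 top z 0.1686 [0.54601997 0.28088801] [0.04006308 0.01964084] 78.72549438476562 [0.5458 0.2792 0.1686]
```

View pics/w11.png

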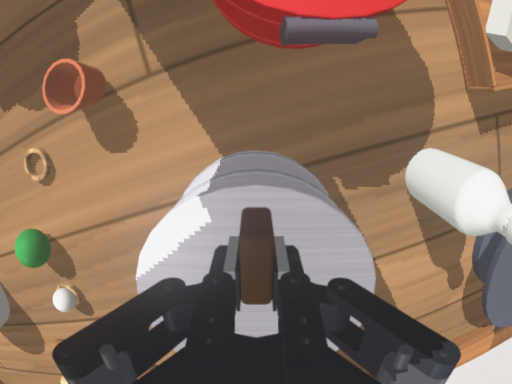

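Both pads are on the grip (width 14.9 mm) but they sit high, so I reopen slightly, go 7 mm lower and close again.

>>> apply_moves(
  commands=[
    [0,0,0,0,0,0,150],
    [0,0,0,0,0,0,150],
    [-0.001,0,-0.007,0,0.004,0,150],
    [0,0,0,0,0,0,150],
    [0,0,0,0,0,0,255],
    [0,0,0,0,0,0,255],
    [0,0,0,0,0,0,255],
    [0,0,0,0,0,0,255],
  ],
  force=90,
)

```text
time: 16.3
eef_pos: [0.5355, 0.2838, 0.1345]
orientation: [0.699, 0.102, 0.7, -0.099]
contact_force: [-0.6, 0.4, -0.1]
grip_width: 0.0149
```

```bash
python3 st.py
```

```text
t 16.3 p [0.5355 0.2838 0.1345] w 0.0149 F [-0.61  0.39 -0.11] j [ 0.4   0.11  1.84  0.    1.2  -0.89]
x [-0.001  0.004 -1.   ] y [0.282 0.959 0.003] yaw_y 73.63
```

>>> apply_moves(
  commands=[
    [0,0,0.003,0,0,0,255],
    [0,0,0.004,0.003,0.01,0,255],
  ],
)

```text
time: 16.5
eef_pos: [0.5356, 0.2836, 0.136]
orientation: [0.696, 0.103, 0.704, -0.099]
contact_force: [11.4, 6.0, -20.1]
grip_width: 0.0149
```

```bash
python3 st.py
```

```text
t 16.5 p [0.5356 0.2836 0.136 ] w 0.0149 F [ 11.36   5.97 -20.14] j [ 0.39  0.11  1.83  0.01  1.21 -0.89]
x [-0.009  0.007 -1.   ] y [0.282 0.959 0.004] yaw_y 73.6
```

>>> apply_moves(
  commands=[
    [0,0,0.004,0.004,0.015,0,255],
    [0.0005,0,0.004,0.006,0.02,0,255],
  ],
)

```text
time: 16.7
eef_pos: [0.5354, 0.2837, 0.1378]
orientation: [0.683, 0.104, 0.717, -0.097]
contact_force: [1.8, 2.9, -8.4]
grip_width: 0.0149
```

```bash
python3 st.py
```

```text
t 16.7 p [0.5354 0.2837 0.1378] w 0.0149 F [ 1.81  2.92 -8.36] j [ 0.38  0.12  1.81  0.04  1.24 -0.91]
x [-0.046  0.017 -0.999] y [0.282 0.959 0.004] yaw_y 73.62
```

>>> apply_moves(
  commands=[
    [0.0005,0,0.004,0.003,0.01,0,255],
    [0.0005,0,0.004,0.004,0.015,0,255],
  ],
)

```text
time: 16.9
eef_pos: [0.5364, 0.2835, 0.1431]
orientation: [0.673, 0.106, 0.726, -0.096]
contact_force: [5.3, -0.5, -5.5]
grip_width: 0.0147
```

```bash
python3 st.py
```

```text
t 16.9 p [0.5364 0.2835 0.1431] w 0.0147 F [ 5.28 -0.52 -5.49] j [ 0.38  0.13  1.8   0.05  1.27 -0.93]
x [-0.073  0.024 -0.997] y [0.283 0.959 0.003] yaw_y 73.58
```

>>> apply_moves(
  commands=[
    [0.0005,0,0.004,0.006,0.02,0,255],
    [0.001,-0.0003,0.004,0.008,0.027,0,255],
    [0.001,-0.0003,0.003,0.007,0.024,0,255],
  ],
)

```text
time: 17.2
eef_pos: [0.5386, 0.2828, 0.1537]
orientation: [0.643, 0.11, 0.752, -0.092]
contact_force: [0.6, 2.0, -3.6]
grip_width: 0.0147
```

```bash
python3 st.py
```

```text
t 17.2 p [0.5386 0.2828 0.1537] w 0.0147 F [ 0.6   2.02 -3.6 ] j [ 0.35  0.16  1.75  0.1   1.36 -0.96]
x [-0.148  0.047 -0.988] y [0.284 0.959 0.003] yaw_y 73.51
```

>>> apply_moves(
  commands=[
    [0.001,-0.0003,0.003,0.005,0.018,0,255],
    [0.0005,0,0.002,0.003,0.01,0,255],
    [0,0,0.001,0,0,0,255],
    [0,0,0,0,0,0,255],
  ],
)

```text
time: 17.6
eef_pos: [0.5399, 0.2824, 0.1586]
orientation: [0.63, 0.111, 0.763, -0.091]
contact_force: [1.1, 2.1, -6.6]
grip_width: 0.0151
```

```bash
cat > lid.py <<'E'
from st import *
import sys
st();c=np.array([.583,.268]);e=np.array([.959,-.282])
for n in["scene","top"]:
    d=eyes.get_image(n);P=cloud(d);ok=d["range_z"]>0
    if n=="scene": cv2.imwrite(sys.argv[1],cv2.resize(d["image"][60:190,230:400],None,fx=4,fy=4))
    X=(P[...,:2]-c)@e; r=np.hypot(P[...,0]-c[0],P[...,1]-c[1])
    L=d["image"].astype(int); grey=(L.max(2)-L.min(2)<45)&(L.min(2)>80)
    m=ok&grey&(r<.075)&(P[...,2]>.126)&(P[...,2]<.175);
    if m.sum()<30: print(n,"few",m.sum());continue
    x=X[m];z=P[m][:,2]
    from scipy.optimize import least_squares
    f=least_squares(lambda p:p[0]*x+p[1]-z,[-.15,.14],loss="soft_l1",f_scale=.001).x
    print(n,m.sum(),"lid angle",np.arctan(-f[0]).round(3),"z at hinge",(f[0]*.085+f[1]).round(4),"x range",x.min().round(3),x.max().round(3))
E
python3 lid.py pics/lid1.png; python3 ck.py|tail -4
```

```text
t 17.6 p [0.5399 0.2824 0.1586] w 0.0151 F [ 1.14  2.15 -6.59] j [ 0.34  0.18  1.73  0.12  1.39 -0.97]
x [-0.18   0.056 -0.982] y [0.285 0.959 0.002] yaw_y 73.47
scene 1285 lid angle 0.182 z at hinge 0.131 x range -0.074 0.074
top 924 lid angle 0.182 z at hinge 0.13 x range -0.061 0.075
scene ball 240 [ 0.5849 -0.2446  0.0326]
scene jar [ 0.5831 -0.2435]
top ball 233 [ 0.5852 -0.2473  0.032 ]
top jar [ 0.5822 -0.2446]
```

View pics/lid1.png

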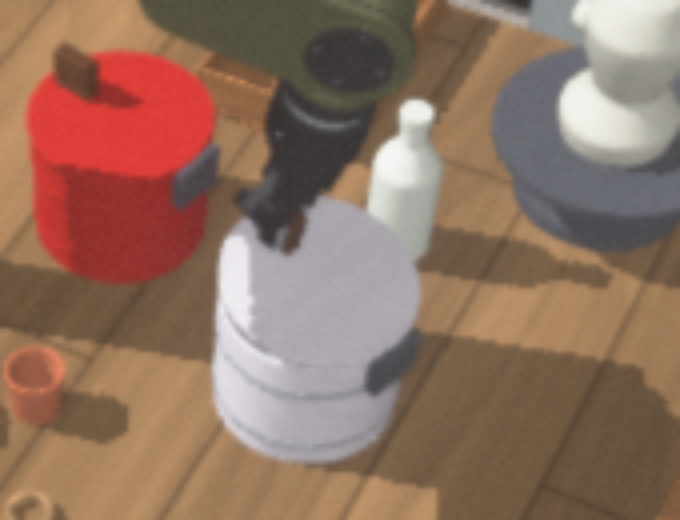

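Both views give a lid angle of 0.182 rad, and the ball and jar are unchanged. I let it settle, check once more, then hand in.

>>> apply_moves(
  commands=[
    [0,0,0,0,0,0,255],
    [0,0,0,0,0,0,255],
  ],
)

```text
time: 18.0
eef_pos: [0.54, 0.2823, 0.1586]
orientation: [0.631, 0.111, 0.762, -0.091]
contact_force: [3.5, 3.0, -7.5]
grip_width: 0.0149
```

Run:
```python
import sys; sys.argv=["x","pics/lid2.png"]
import runpy; runpy.run_path("lid.py")
from h import *
s=ctrl.observe();print(np.abs(s["joint_velocities"]).max())
```

```text
t 18.0 p [0.54   0.2823 0.1586] w 0.0149 F [ 3.48  3.04 -7.49] j [ 0.34  0.18  1.73  0.11  1.39 -0.97]
x [-0.179  0.055 -0.982] y [0.284 0.959 0.002] yaw_y 73.49
scene 1278 lid angle 0.183 z at hinge 0.1308 x range -0.074 0.075
top 930 lid angle 0.182 z at hinge 0.13 x range -0.061 0.075
0.0019204743849120004
```

```bash
python3 -c "
from workcell import ctrl
print(ctrl.job_done())"
```

```text
the job is handed in; nothing more can be done
None
```

The larger white ball is on the floor of the mill jar, let go. The canister lid has broken free of its seal, and the gripper is holding it still, slightly open. I handed the job in at about 18 s; no verdict was reported.

- **Ball:** I lowered it until it touched the floor and then opened the fingers. The last check put its centre at z ≈ 0.032 m, about 2–3 mm from the jar's axis.
- **Jar:** it stands within 1 mm of where it started.
- **Lid:** both fixed cameras gave 0.182–0.183 rad, a gap of about 30 mm, and the joints were practically still. The grip reads 15 mm wide on the wooden block.
- **Disagreements:** the scene and top cameras differed by up to 3 mm sideways on the ball. My first grasp of the lid's grip was too high, so I reopened and took it 7 mm lower before pulling. The pull briefly showed about 20 N of upward pull (24 N in all).
- **Not checked:** I did not re-measure the bystanders at the end. No move went near them and the last pictures showed nothing out of place.

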